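Tip the short vials out of the tilt tray

TASK

Of the two tilt trays on the bench, empty the one that holds the two short vials: lift its handle bar steadily until both vials have slid into the catch bin at its spout, then lower the tray gently until it rests level again, and let go. Leave the other tray, with the long vials, down as it is.

Things in the scene. Friction and masses are not known exactly. Their poses are not given: they have to be found in the camera images.
- tray: Aluminium tray 150x80 mm, two lanes, hinged at its spout on a fixed stand. Origin: mid hinge axis, underside of spout, 60 mm up; stays put. Level: x to spout, y along hinge, z up. Handle: round bar d 10 along y, centre (-210,0,30), 72 clear between arms, 55 to end wall; pinch from above, it turns in the fingers. Raised, tray turns about +y, stop 0.95 rad; loose hinge, 2-3 N, falls if let go.
- vial_a: Short crimp-capped amber vial, d 23, 46 mm long, about 20 g, lying along a lane of its tray (the +y lane). Origin: mid length, on its axis; x to the cap. Lane: 35 wide, floor 4 thick, walls 28 above the tray's origin. Vials slide out, in about a second, somewhere between 0.44 and 0.65 rad of tilt; 0.8 rad empties the tray.
- vial_b: Like vial_a, in the -y lane. The catch bin for both is a fixed part of the tray's stand: an open grey box just under and beyond the spout. In the level tray's frame its inside spans x 0 to 128, y -46 to 46 mm; floor 52 below the tray's origin, side walls to 8 below it, far wall to 10 above.
- other_tray: The other tilt tray, alike in every size and frame, on its own stand with its own bin, holding two long vials (23 in diameter, 75 long). It is not to be lifted. Which of the two trays stands left or right varies.
Not all that is in view belongs to the job. What is shaped like the vial_a but green or yellow is not meant.

How it is judged (in metres and radians):
On the way, in this order (a step that is already met when the one before it is completed fails the run):
1. the tray with the short vials is tilted more than 0.3 rad by its handle (angle between tray's own z axis and vertical above 0.3 rad), for 0.05 s.
2. both short vials have slid down into the catch bin (height (world z) of each of vial_a, vial_b below 0.055 m and horizontal distance between each of vial_a, vial_b and tray below 0.14 m and linear speed of each of vial_a, vial_b below 0.1 m/s), for 0.1 s.
At the end, for the whole second after the job is handed in: Both short vials lie at rest inside the catch bin of their stand (below the spout, between the bin's walls), and the tray is at rest, level within 0.05 rad (x of vial_a in the frame of tray between 0 and 0.128 m and y of vial_a in the frame of tray between -0.046 and 0.046 m and z of each of vial_a, vial_b in the frame of tray below -0.005 m and linear speed of each of vial_a, vial_b below 0.05 m/s and x of vial_b in the frame of tray between 0 and 0.128 m and y of vial_b in the frame of tray between -0.046 and 0.046 m and angle between tray's own z axis and vertical below 0.05 rad and angular speed of tray below 0.1 rad/s); the robot touches nothing.
It fails at once if the tray is swung or dropped: it turns faster than 2.5 rad/s (angular speed of tray above 2.5 rad/s).
It fails at once if the other tray is lifted by more than 0.1 rad (angle between other_tray's own z axis and vertical above 0.1 rad).
It also fails if it takes over 48 s, if anything falls off the work surface, if the arm or the gripper's body presses on something with over 40 N, if the wrist force passes 120 N, or if a joint passes its speed limit or range.

ROBOT

A 6-joint arm with a two-finger parallel gripper is mounted at the origin on the work surface. World frame = base frame: x ahead of the robot, y to its left, z up, the work surface at z = 0. Lengths are in mm, angles in rad, forces in N, time in s.
With the tool pointing down it reaches from about 425 to 950 mm from the base axis. Payload 14.7 kg.
Tool frame: the origin (TCP) lies at the very end of the fingers, on their centre line; the grasp point (between the pads) lies 19 mm behind it (tcp_to_grasp is the distance from the TCP to the grasp point, in mm); z points along the fingers, y is the line along which they close (so a half turn about z gives the same grasp; the last joint's range is limited). The gripper opens to 85 mm and grips with 20 to 120 N. Pads are 22 mm wide; open, the fingers measure 114 mm over their backs; the gripper's body (76 mm by 85 mm) begins 54 mm behind the grasp point. The pads swing forward as they close: fully open they stand 13 mm farther back than shut.
Start: joints at [1.21, 0.48, 1.596, -0, 1.065, -0.047], TCP at [200.615, 618.261, 231.297] pointing down, gripper open.
Joint ranges: [-2.75, 2.75], [-0.82, 2.05], [0.23, 2.67], [-1.56, 4.7], [0.09, 2.69], [-2.92, 2.92]. Speed limits (rad/s): [1.89, 1.89, 2.39, 3.01, 3.01, 3.01].

INTERFACE

Orientations are given as a unit quaternion [x, y, z, w].
In Python, from bench import * gives the robot as it stands.
- The arm moves only by the shell command python3 -m pendant 'ROWS'. ROWS is JSON, a list of rows, each a list of 7 numbers: the shift along the tool's x, y, z in cm, then the turn, a rotation vector about the tool's x, y, z in degrees, then the finger opening in cm, from 0 to 8.54. In form: [[dx, dy, dz, ax, ay, az, hand], ...]. A call has 1 to 5 rows; each row shifts and turns the commanded pose from where the row before left it, along the tool's axes as they then stand; what a row does not reach is not made up. A row lasts 1/8 s, in which the tool goes at most 62.5 mm and 10.7 degrees, less where a joint would pass 70% of its speed; a pose out of reach is approached as far as the arm can. A call is refused whole if a number of a shift passes 6.25 or a number of a turn 10.7, either way. A call with a gripper value outside its range is refused whole. The fingers move at their own pace and stop on an object; the grip force is fixed at half the most. Time passes only in rows, so rows that do not move let the fingers close. It gives the time, the measured TCP pose, the force, the opening and the grip force at its end, in the units of the state.
- read_state(): the state, without advancing time (a new reading comes with each control period).
- read_camera(name): name is "side" or "top"; returns a dict with "img" (480x640x3 uint8, red, green, blue), "fov_y" (degrees; the focal length in pixels is half the picture's height over the tangent of half this angle, whatever the lens; pixels are square), "cx", "cy" (the principal point, pixels), "k1" (the pictures are not rectified: a ray, as slopes to the right and down, at radius r is drawn at 1 + k1 r^2 times it, then the intrinsics apply), "position" and "rotation" of the camera in the world. Camera axes: x right, y down, z forward; pixel columns grow to the right and rows downward; lengths in mm; the calibration is good to about 2 mm. A picture is of the moment at which its call begins. There is no depth.
- sign_off(): hands the job in; it is judged then, once.
The state is a dict: "clock": time; "joints": joint angles; "qd": joint speeds; "effort": joint torques, N m; "position": TCP position; "tcp_rot": TCP orientation; "contact_force": force on the tool from outside, world axes, zero at the start; "torque": the same for the moment, N m; "gripper_width": opening from 0.0 (shut) to 1.0 (fully open); "grip_force": force on a finger pad.
Only numpy, scipy, OpenCV 4.12 (cv2) and the standard library are available. Lean on these libraries where they do the work, as an engineer would, in place of code of your own. Each camera call takes 0.05 s, during which the arm holds its last target. There are 200 camera calls.

## Working session

There is one attempt and no reset: what is moved stays moved. The work goes in short steps, Python scripts to look and compute and a shell command to move; the robot and the scene stay as the last step left them, time stands still between calls to the robot, and variables do not carry over. Pictures are saved under pics/ and viewed, at most 10 in all, crops included, and the job is handed in when it is done.

```bash
mkdir -p pics; python3 - <<'E'
from bench import *
import cv2
for n in ("top","side"):
    c=read_camera(n); cv2.imwrite(f"pics/{n}0.png",c["img"][:,:,::-1])
    print(n,{k:v for k,v in c.items() if k!="img"})
print(read_state())
E
```

```text
top {'fov_y': 56.18700801393444, 'cx': 318.1111296241954, 'cy': 239.24522013695668, 'k1': -0.11482338248520972, 'position': array([512.86584015,  35.64950963, 846.91957973]), 'rotation': array([ 0.71403672, -0.69337099,  0.07750544, -0.05814749])}
side {'fov_y': 54.927733575622845, 'cx': 313.91094234173806, 'cy': 234.62680516004917, 'k1': 0.013599671123305986, 'position': array([318.45291573, 571.67400713, 503.36020949]), 'rotation': array([-0.23738844,  0.84477933, -0.46278892,  0.12578164])}
{'clock': 0.1, 'joints': array([ 1.21037650e+00,  4.80752458e-01,  1.59679911e+00, -1.76457683e-05,
        1.06510212e+00, -4.65758774e-02]), 'qd': array([ 0.00079823, -0.00119221, -0.002481  ,  0.00065699, -0.00158681,
       -0.00128681]), 'effort': array([ 1.06322597e-03, -9.52266026e+01, -4.31043363e+01, -4.30055097e-04,
        5.37382628e-03,  1.06221414e-04]), 'position': array([200.50889597, 617.92046528, 230.75176309]), 'tcp_rot': array([ 1.56274500e-01,  9.87713521e-01, -5.21132127e-04, -9.96589078e-05]), 'contact_force': array([-0.3712295 ,  0.10428146,  0.76779713]), 'torque': array([-0.06175588,  0.02151168, -0.00933751]), 'grip_force': 0.0, 'gripper_width': 0.9995785150120137}
```

View pics/top0.png

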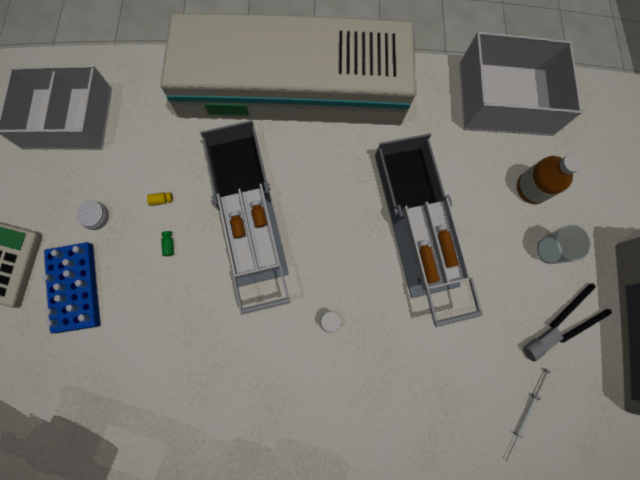

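View pics/side0.png

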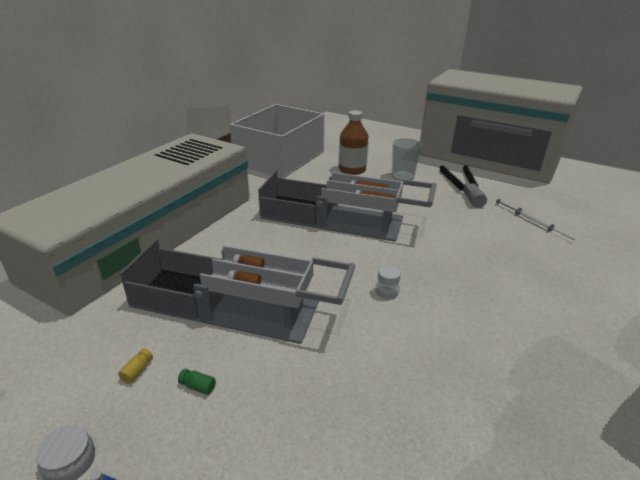

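The short vials (amber, about (238,226) and (259,216) in the top view) are in the left tray. Its handle bar runs from about (240,311) to (288,303). The right tray holds the long vials.

```bash
cat > h.py <<'E'
import numpy as np, cv2
from scipy.spatial.transform import Rotation as R
def K(c):
    f=240/np.tan(np.radians(c["fov_y"])/2); return np.array([[f,0,c["cx"]],[0,f,c["cy"]],[0,0,1]])
def ray(c,uv):
    k=K(c); p=(np.array(uv,float)-[c["cx"],c["cy"]])/k[0,0]; q=p.copy()
    for _ in range(20): q=p/(1+c["k1"]*(q**2).sum(-1,keepdims=True))
    d=np.c_[q,np.ones(len(q))]; return R.from_quat(c["rotation"]).apply(d)
def onz(c,uv,z):
    d=ray(c,uv); return c["position"]+d*((z-c["position"][2])/d[:,2])[:,None]
def proj(c,P):
    q=R.from_quat(c["rotation"]).inv().apply(np.array(P,float)-c["position"]); q=q[:,:2]/q[:,2:]
    return q*(1+c["k1"]*(q**2).sum(-1,keepdims=True))*K(c)[0,0]+[c["cx"],c["cy"]]
def amber(img):
    h=cv2.cvtColor(img,cv2.COLOR_RGB2HSV); return cv2.inRange(h,(5,150,50),(17,255,255))
E
python3 - <<'E'
from bench import *
from h import *
c=read_camera("top"); s=read_camera("side")
for n,k in(("t",c),("s",s)):
    N,_,st,ce=cv2.connectedComponentsWithStats(amber(k["img"]))
    print(n,[(st[i].tolist(),ce[i].round(1).tolist()) for i in range(1,N) if st[i][4]>40])
print(onz(c,[[240,311],[288,303]],90).round(1), onz(c,[[205,133],[251,124]],70).round(1))
a=cv2.resize(c["img"][110:325,190:310],None,fx=2.7,fy=2.7,interpolation=2)
b=cv2.resize(s["img"][230:350,110:370],None,fx=1.8,fy=1.8,interpolation=2)
o=np.zeros((600,800,3),np.uint8);o[:a.shape[0],:a.shape[1]]=a;o[:b.shape[0],330:330+b.shape[1]]=b
cv2.imwrite("pics/crop.png",o[:,:,::-1])
E
```

```text
t [([539, 157, 33, 36, 767], [553.1, 174.9]), ([252, 205, 14, 22, 227], [258.4, 215.7]), ([231, 216, 14, 22, 226], [237.1, 226.5]), ([439, 230, 19, 37, 405], [447.6, 248.3]), ([420, 246, 19, 37, 401], [428.8, 264.1])]
s [([342, 122, 25, 26, 230], [355.0, 135.1]), ([239, 256, 24, 10, 133], [249.7, 259.8]), ([235, 272, 25, 10, 148], [246.6, 276.3])]
[[534.5 143.7  90. ]
 [550.3  64.2  90. ]] [[858.6 231.8  70. ]
 [879.1 147.2  70. ]]
```

View pics/crop.png

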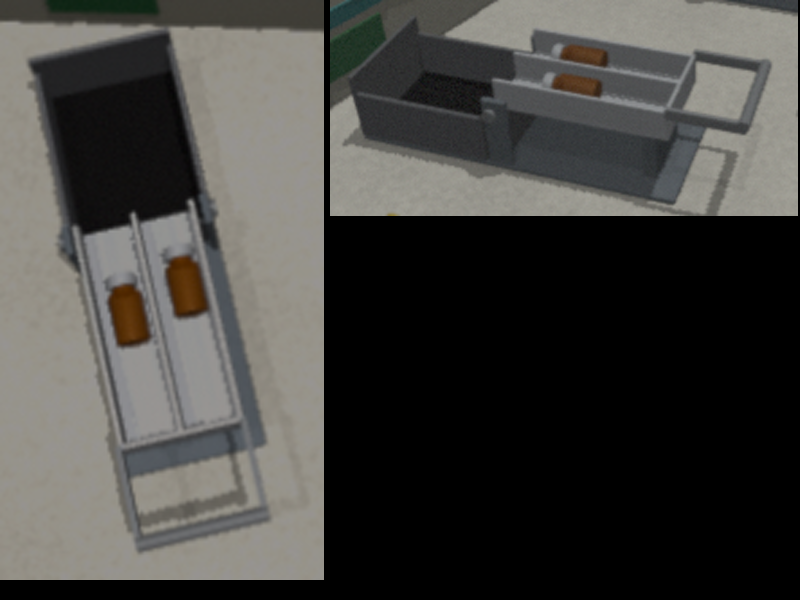

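The crop shows the bar ends in the top view at about (241.5,311.9) and (288.9,301.5). In the side view they are at about (341.7,299) and (352,266).

```bash
python3 - <<'E'
from bench import *
from h import *
c=read_camera("top"); s=read_camera("side")
def tri(a,b):
    d1,d2=ray(c,[a])[0],ray(s,[b])[0]; t=np.linalg.lstsq(np.c_[d1,-d2],s["position"]-c["position"],rcond=None)[0]
    p,q=c["position"]+t[0]*d1,s["position"]+t[1]*d2; return (p+q)/2,np.linalg.norm(p-q)
print(tri((241.5,311.9),(341.7,299)),tri((288.9,301.5),(352,266)))
e=onz(c,[[241.5,311.9],[288.9,301.5]],90); print(e, np.linalg.norm(e[1]-e[0]))
# wall corners (z=88): end-wall and spout-ends
w=onz(c,[[190+125/2.7,110+444/2.7],[190+240/2.7,110+420/2.7],[190+77/2.7,110+230/2.7],[190+192/2.7,110+206/2.7]],88); print(w)
m=e.mean(0); d=(w[2:].mean(0)-w[:2].mean(0)); n1=(w[2]-w[3])+(w[0]-w[1])+(e[0]-e[1]); 
ax=m-w[2:].mean(0); print("len handle-spout",np.linalg.norm(ax),"yaws",np.arctan2(-ax[1],-ax[0]),np.arctan2(d[1],d[0]),np.arctan2(-n1[0],n1[1]))
yaw=np.arctan2(-ax[1],-ax[0]); print("mid bar",m,"origin",m+210*np.array([np.cos(yaw),np.sin(yaw),0]))
st=read_state(); print(R.from_quat(st["tcp_rot"]).as_matrix().round(3))
E
```

```text
(array([532.46341429, 140.54415775,  92.3702247 ]), np.float64(1.2520691881718073)) (array([554.12609009,  63.33735288,  90.35214461]), np.float64(2.73956054607297))
[[533.10470335 141.12010367  90.        ]
 [552.87596787  62.82659647  90.        ]] 80.7513230205517
[[595.68694789 153.62857509  88.        ]
 [613.1775471   82.1598752   88.        ]
 [733.88029868 193.47849903  88.        ]
 [752.48361027 119.56036959  88.        ]]
len handle-spout 207.49930016830513 yaws 0.266011985352084 0.2715062862391361 0.2447476107638193
mid bar [542.99033561 101.97335007  90.        ] origin [745.60399687 157.17936668  90.        ]
[[-0.951  0.309 -0.   ]
 [ 0.309  0.951 -0.   ]
 [ 0.    -0.    -1.   ]]
```

```bash
python3 -m pendant '[[-4.86,-3.85,0.5,0,0,0,5],[-4.86,-3.85,0.5,0,0,0,5],[-4.86,-3.85,0.5,0,0,0,5],[-4.86,-3.85,0.5,0,0,0,5],[-4.86,-3.85,0.5,0,0,0,5]]'
python3 -m pendant '[[-4.86,-3.85,0.5,0,0,0,5],[-4.86,-3.85,0.5,0,0,0,5],[-4.86,-3.85,0.5,0,0,0,5],[-4.86,-3.85,0.5,0,0,0,5],[-4.86,-3.85,0.5,0,0,0,5]]'
python3 -m pendant '[[0,0,0,0,0,9.5,5],[0,0,0,0,0,9.5,5],[0,0,0,0,0,9.5,5],[0,0,0,0,0,9.5,5],[0,0,0,0,0,9.5,5]]'
python3 -m pendant '[[0,0,0,0,0,9.7,5],[0,0,0,0,0,0,5],[0,0,0,0,0,0,5]]'
cat > off.py <<'E'
from bench import *
from h import *
import sys
B=np.array([543,102.]); yaw=0.258
def off(z):
    st=read_state(); M=R.from_quat(st["tcp_rot"]).as_matrix(); d=np.r_[B,z]-st["position"]
    print("pos",st["position"].round(1),"tool shift mm",(M.T@d).round(1),"yaw turn deg",np.degrees(np.arctan2(M[1,1],M[0,1])-yaw).round(2),"F",st["contact_force"].round(1),"w",round(st["gripper_width"],3),"t",st["clock"]); print(M.round(3).tolist())
off(float(sys.argv[1]))
E
python3 off.py 71
```

```text
clock: 0.92
position: [373.2, 358.5, 206.3]
tcp_rot: [0.156, 0.988, 0.0, 0.0]
contact_force: [1.3, 0.2, -0.1]
gripper_width: 0.584
grip_force: 0.0
clock: 1.55
position: [545.1, 100.1, 181.3]
tcp_rot: [0.156, 0.988, 0.0, 0.0]
contact_force: [0.1, 0.7, 0.8]
gripper_width: 0.584
grip_force: 0.0
clock: 2.17
position: [544.1, 102.0, 181.3]
tcp_rot: [0.543, 0.84, -0.0, 0.0]
contact_force: [-0.1, -0.4, 0.7]
gripper_width: 0.586
grip_force: 0.0
clock: 2.55
position: [544.1, 102.1, 181.3]
tcp_rot: [0.608, 0.794, 0.0, 0.0]
contact_force: [0.4, -1.0, -0.7]
gripper_width: 0.584
grip_force: 0.0
pos [544.1 102.1 181.3] tool shift mm [  0.2  -1.  110.3] yaw turn deg 0.27 F [ 0.4 -1.  -0.7] w 0.584 t 2.55
[[-0.26, 0.966, 0.0], [0.966, 0.26, -0.0], [-0.0, 0.0, -1.0]]
```

```bash
python3 -m pendant '[[0,-0.1,3.5,0,0,0,5],[0,0,3.5,0,0,0,5],[0,0,2.5,0,0,0,5],[0,0,1.5,0,0,0,5],[0,0,0,0,0,0,5]]'; python3 - <<'E'
from bench import *
from h import *
c=read_camera("top"); s=read_camera("side")
a=cv2.resize(c["img"][200:340,200:330],None,fx=3,fy=3,interpolation=2)
b=cv2.resize(s["img"][190:330,270:400],None,fx=3,fy=3,interpolation=2)
cv2.imwrite("pics/g.png",np.hstack([a,b])[:,:,::-1])
E
python3 off.py 71
```

```text
clock: 3.18
position: [542.6, 101.7, 70.7]
tcp_rot: [0.609, 0.793, -0.001, -0.001]
contact_force: [0.1, 0.4, 0.9]
gripper_width: 0.584
grip_force: 0.0
pos [543.6 101.9  72. ] tool shift mm [ 0.3 -0.5  1. ] yaw turn deg 0.08 F [ 0.6 -0.3 -0.8] w 0.583 t 3.275
[[-0.257, 0.967, 0.001], [0.967, 0.257, 0.0], [-0.0, 0.001, -1.0]]
```

View pics/g.png

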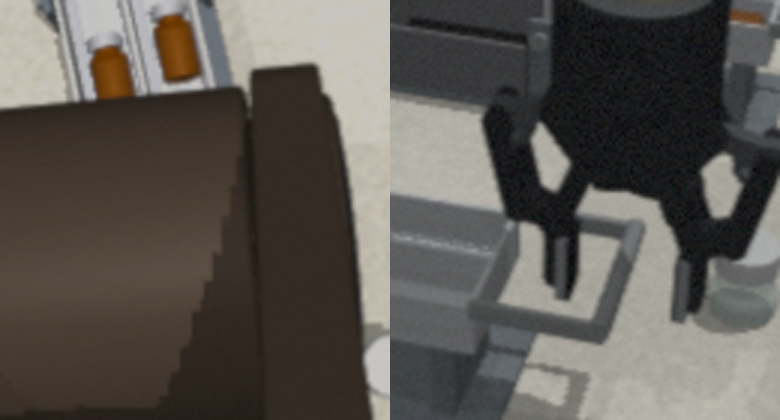

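The side view shows the bar between the open fingers, clear of both trays. I'll close the gripper.

```bash
python3 -m pendant '[[0,0,0,0,0,0,3],[0,0,0,0,0,0,1.5],[0,0,0,0,0,0,0.6],[0,0,0,0,0,0,0.5],[0,0,0,0,0,0,0.5]]'; python3 off.py 71
```

```text
clock: 3.9
position: [545.6, 102.4, 72.3]
tcp_rot: [0.61, 0.792, 0.002, 0.002]
contact_force: [9.0, 4.4, -1.9]
gripper_width: 0.091
grip_force: 58.5
pos [545.6 102.4  72.3] tool shift mm [ 0.3 -2.6  1.2] yaw turn deg 0.05 F [ 9.   4.4 -1.9] w 0.091 t 3.9
[[-0.256, 0.967, 0.005], [0.967, 0.256, 0.001], [-0.0, 0.005, -1.0]]
```

```bash
python3 -m pendant '[[0,0.38,-1.05,0,0,0,0.5],[0,0.23,-1.04,0,0,0,0.5],[0,0.28,-1.02,0,0,0,0.5],[0,0.33,-1.01,0,0,0,0.5],[0,0.38,-0.99,0,0,0,0.5]]'; python3 off.py 122
python3 - <<'E'
from bench import *
from h import *
s=read_camera("side");cv2.imwrite("pics/l1.png",s["img"][180:360,100:420,::-1])
E
```

```text
clock: 4.53
position: [558.6, 105.9, 123.1]
tcp_rot: [0.61, 0.792, -0.0, -0.0]
contact_force: [-1.3, 0.7, -2.7]
gripper_width: 0.092
grip_force: 58.5
pos [558.6 105.9 123.1] tool shift mm [  0.2 -16.1   1.1] yaw turn deg 0.04 F [-1.3  0.7 -2.7] w 0.092 t 4.525
[[-0.256, 0.967, -0.0], [0.967, 0.256, 0.0], [0.0, -0.0, -1.0]]
```

View pics/l1.png

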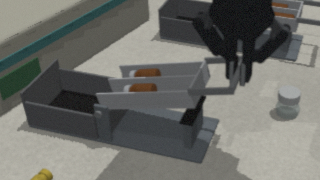

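The tray is rising with the bar held between the fingers at about (238,68) in the crop, and forces are low. I'll continue the arc.

```bash
python3 -m pendant '[[0,0.43,-0.97,0,0,0,0.5],[0,0.48,-0.95,0,0,0,0.5],[0,0.52,-0.92,0,0,0,0.5],[0,0.57,-0.89,0,0,0,0.5],[0,0.61,-0.87,0,0,0,0.5]]'
python3 -m pendant '[[0,0.33,-0.42,0,0,0,0.5],[0,0.33,-0.41,0,0,0,0.5],[0,0.35,-0.4,0,0,0,0.5],[0,0.35,-0.4,0,0,0,0.5],[0,0,0,0,0,0,0.5]]'
python3 -m pendant '[[0,0.37,-0.38,0,0,0,0.5],[0,0.37,-0.38,0,0,0,0.5],[0,0.38,-0.37,0,0,0,0.5],[0,0.39,-0.36,0,0,0,0.5],[0,0,0,0,0,0,0.5]]'
python3 -m pendant '[[0,0.4,-0.35,0,0,0,0.5],[0,0.41,-0.34,0,0,0,0.5],[0,0.42,-0.33,0,0,0,0.5],[0,0.42,-0.32,0,0,0,0.5],[0,0,0,0,0,0,0.5]]'
python3 -m pendant '[[0,0,0,0,0,0,0.5],[0,0,0,0,0,0,0.5],[0,0,0,0,0,0,0.5],[0,0,0,0,0,0,0.5],[0,0,0,0,0,0,0.5]]'
python3 off.py 71
python3 - <<'E'
from bench import *
from h import *
c=read_camera("top"); s=read_camera("side")
a=cv2.resize(c["img"][110:290,180:320],None,fx=2,fy=2)
b=cv2.resize(s["img"][180:360,100:320],None,fx=2,fy=2)
cv2.imwrite("pics/l2.png",np.hstack([a,b])[:,:,::-1])
E
```

```text
clock: 5.2
position: [582.4, 112.5, 168.8]
tcp_rot: [0.61, 0.792, -0.001, -0.001]
contact_force: [-8.3, -0.3, 3.2]
gripper_width: 0.091
grip_force: 58.5
clock: 5.82
position: [595.0, 116.0, 185.3]
tcp_rot: [0.61, 0.792, -0.001, -0.001]
contact_force: [-15.2, -1.3, 11.9]
gripper_width: 0.09
grip_force: 59.1
clock: 6.45
position: [609.2, 119.9, 200.7]
tcp_rot: [0.61, 0.792, -0.002, -0.002]
contact_force: [-21.3, -1.0, 20.1]
gripper_width: 0.092
grip_force: 59.6
clock: 7.08
position: [626.4, 124.5, 214.7]
tcp_rot: [0.61, 0.792, -0.0, -0.001]
contact_force: [-16.3, 0.0, 19.9]
gripper_width: 0.092
grip_force: 61.9
clock: 7.7
position: [626.2, 124.4, 214.5]
tcp_rot: [0.61, 0.792, -0.001, -0.001]
contact_force: [-16.4, 0.9, 20.1]
gripper_width: 0.088
grip_force: 61.9
pos [626.2 124.4 214.5] tool shift mm [ -0.5 -85.9 143.7] yaw turn deg 0.05 F [-16.4   0.9  20.1] w 0.088 t 7.7
[[-0.256, 0.967, -0.002], [0.967, 0.256, 0.0], [0.001, -0.002, -1.0]]
```

View pics/l2.png

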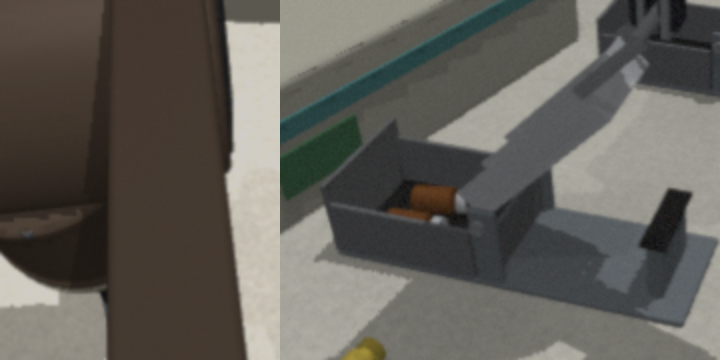

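Both vials lie in the bin, at about (435,200) and (410,215) in the right panel, and the tray is empty. I'll lower along the same arc.

```bash
python3 -m pendant '[[0,-0.42,0.32,0,0,0,0.5],[0,-0.42,0.33,0,0,0,0.5],[0,-0.41,0.34,0,0,0,0.5],[0,-0.4,0.35,0,0,0,0.5],[0,-0.39,0.36,0,0,0,0.5]]'
python3 -m pendant '[[0,-0.38,0.37,0,0,0,0.5],[0,-0.37,0.38,0,0,0,0.5],[0,-0.37,0.38,0,0,0,0.5],[0,-0.35,0.4,0,0,0,0.5],[0,-0.35,0.4,0,0,0,0.5]]'
python3 -m pendant '[[0,-0.33,0.41,0,0,0,0.5],[0,-0.33,0.42,0,0,0,0.5],[0,-0.61,0.87,0,0,0,0.5],[0,-0.57,0.89,0,0,0,0.5],[0,-0.52,0.92,0,0,0,0.5]]'
python3 -m pendant '[[0,-0.48,0.95,0,0,0,0.5],[0,-0.43,0.97,0,0,0,0.5],[0,-0.38,0.99,0,0,0,0.5],[0,-0.33,1.01,0,0,0,0.5],[0,-0.28,1.02,0,0,0,0.5]]'
python3 -m pendant '[[0,-0.11,0.52,0,0,0,0.5],[0,-0.11,0.52,0,0,0,0.5],[0,-0.09,0.5,0,0,0,0.5],[0,-0.05,0.3,0,0,0,0.5],[0,0,0,0,0,0,0.5]]'
python3 off.py 72.3
```

```text
clock: 8.43
position: [606.7, 118.9, 197.0]
tcp_rot: [0.61, 0.792, -0.001, -0.001]
contact_force: [-11.7, -1.1, 12.4]
gripper_width: 0.093
grip_force: 61.6
clock: 9.05
position: [589.5, 114.3, 177.2]
tcp_rot: [0.61, 0.792, -0.0, -0.0]
contact_force: [-6.7, 0.4, 5.3]
gripper_width: 0.089
grip_force: 61.6
clock: 9.68
position: [567.2, 108.1, 141.5]
tcp_rot: [0.61, 0.792, 0.0, 0.0]
contact_force: [-2.9, -1.6, 2.6]
gripper_width: 0.09
grip_force: 62.1
clock: 10.3
position: [549.1, 103.3, 91.5]
tcp_rot: [0.61, 0.792, 0.0, 0.0]
contact_force: [1.9, -3.7, 0.9]
gripper_width: 0.091
grip_force: 61.8
clock: 10.92
position: [545.7, 102.3, 73.7]
tcp_rot: [0.61, 0.792, 0.0, 0.0]
contact_force: [2.3, -4.6, -0.9]
gripper_width: 0.091
grip_force: 60.8
pos [545.7 102.3  73.7] tool shift mm [ 0.4 -2.7  1.4] yaw turn deg 0.04 F [ 2.3 -4.6 -0.9] w 0.091 t 10.925
[[-0.256, 0.967, 0.0], [0.967, 0.256, -0.0], [-0.0, 0.0, -1.0]]
```

```bash
python3 -m pendant '[[0,0,0.08,0,0,0,0.5],[0,0,0.08,0,0,0,0.5],[0,0,0,0,0,0,0.5]]'; python3 -m pendant '[[0,0,0,0,0,0,1.5],[0,0,0,0,0,0,3],[0,0,0,0,0,0,5],[0,0,0,0,0,0,5],[0,0,0,0,0,0,5]]'
python3 -m pendant '[[0,0,-1.5,0,0,0,5],[0,0,-3,0,0,0,5],[0,0,-5,0,0,0,5],[0,0,-5,0,0,0,5],[0,0,0,0,0,0,5]]'
python3 -m pendant '[[0,-5,0,0,0,0,5],[0,-5,-2,0,0,0,5],[0,0,0,0,0,0,5],[0,0,0,0,0,0,5]]'
python3 -m pendant '[[6,0,0,0,0,0,5],[6,0,0,0,0,0,5],[6,0,0,0,0,0,5],[6,0,0,0,0,0,5],[0,0,0,0,0,0,5]]'
python3 - <<'E'
from bench import *
from h import *
c=read_camera("top"); s=read_camera("side")
a=cv2.resize(c["img"][110:330,190:320],None,fx=2,fy=2)
b=cv2.resize(s["img"][140:360,100:320],None,fx=2,fy=2)
cv2.imwrite("pics/f.png",np.hstack([a,b])[:,:,::-1])
yaw=.258;o=np.array([543+210*np.cos(yaw),102+210*np.sin(yaw)]);Rm=np.array([[np.cos(yaw),np.sin(yaw)],[-np.sin(yaw),np.cos(yaw)]])
N,_,st,ce=cv2.connectedComponentsWithStats(amber(c["img"]))
for i in range(1,N):
    if st[i][4]>40: print(ce[i].round(1),st[i][4],(Rm@(onz(c,[ce[i]],20)[0,:2]-o)).round(1))
print(read_state()["clock"])
E
```

```text
clock: 11.3
position: [545.8, 102.3, 73.3]
tcp_rot: [0.61, 0.792, 0.0, 0.0]
contact_force: [-5.4, -6.2, 23.8]
gripper_width: 0.09
grip_force: 63.4
clock: 11.92
position: [545.4, 102.5, 72.1]
tcp_rot: [0.61, 0.792, -0.0, -0.0]
contact_force: [0.3, 0.9, -0.2]
gripper_width: 0.588
grip_force: 0.0
clock: 12.55
position: [547.7, 102.8, 222.1]
tcp_rot: [0.61, 0.792, 0.003, 0.003]
contact_force: [0.9, 0.2, -0.5]
gripper_width: 0.586
grip_force: 0.0
clock: 13.05
position: [449.3, 76.9, 237.6]
tcp_rot: [0.61, 0.792, 0.0, 0.0]
contact_force: [0.2, 0.1, 0.0]
gripper_width: 0.587
grip_force: 0.0
clock: 13.68
position: [386.8, 312.9, 236.5]
tcp_rot: [0.608, 0.794, 0.0, -0.0]
contact_force: [-0.1, -0.6, -0.4]
gripper_width: 0.586
grip_force: 0.0
[242.4 158.1] 182 [ 84.2 -10.7]
[224.7 160.6] 178 [86.8 23.9]
[553.1 175. ] 777 [ -82.8 -614.9]
[447.6 248.3] 405 [-177.7 -353.6]
[428.8 264.1] 401 [-198.5 -309.8]
13.775
```

View pics/f.png

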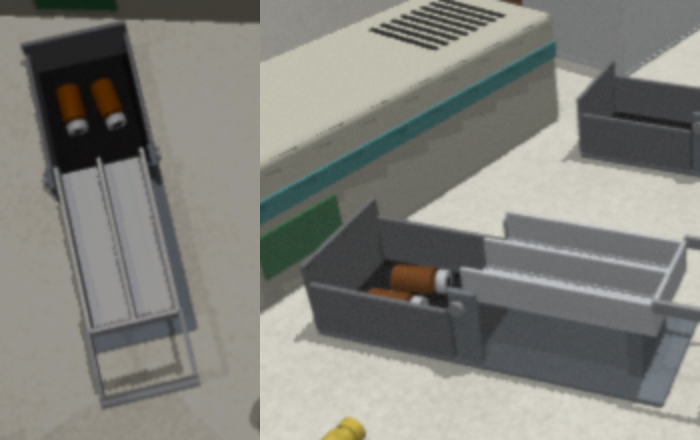

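Both vials lie in the bin, at about x 85 and y -11 and 24 mm in the tray frame. The tray is level and empty, the long vials have not moved, and the gripper is clear.

```bash
python3 -c "
from bench import *
print(sign_off())"
```

```text
the job is handed in; nothing more can be done
None
```

I tipped both short vials into their catch bin, lowered the tray back to level and let go, left the other tray untouched, and handed the job in at about 14 s; no verdict came back.

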